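Let the long can out of its gravity chute

ROBOT

A 6-joint arm with a two-finger parallel gripper is mounted at the origin on the work surface. World frame = base frame: x ahead of the robot, y to its left, z up, the work surface at z = 0. Lengths are in mm, angles in rad, forces in N, time in s.
With the tool pointing down it reaches from about 275 to 1000 mm from the base axis. Payload 8.4 kg.
Tool frame: the origin (TCP) lies midway between the tips of the shut fingers; the grasp point (between the pads) lies 19 mm behind it; z points along the fingers, y is the line along which they close (so a half turn about z gives the same grasp; the last joint's range is limited). The gripper opens to 85 mm and grips with 20 to 120 N. Pads are 22 mm wide; open, the fingers measure 114 mm over their backs; the gripper's body (76 mm by 85 mm) begins 54 mm behind the grasp point. The pads swing forward as they close: fully open they stand 13 mm farther back than shut.
Start: joints at [1.286, 0.353, 1.633, -0, 1.155, -0.002], TCP at [174.402, 600.177, 231.281] pointing down, gripper open.
Joint ranges: [-2.63, 2.63], [-0.92, 2.1], [0.06, 2.66], [-1.3, 4.44], [0, 2.69], [-3.02, 3.02]. Speed limits (rad/s): [2.22, 2.22, 2.79, 3.14, 3.14, 3.14].

INTERFACE

Orientations are given as [roll, pitch, yaw] about the fixed x, y, z axes, in that order (R = Rz(yaw) Ry(pitch) Rx(roll)).
In Python, from rig import monitor, imaging, r gives the robot as it stands.
- The arm moves only by the tool drive_tool, never from a script. Its argument "plan" is a list of rows, each an object of numbers: "x", "y", "z": the shift along the tool's x, y, z in units of 50 mm (1.0 is 50 mm); "ax", "ay", "az": the turn, a rotation vector about the tool's x, y, z in units of 6 degrees (1.0 is 6 degrees); "hand": the finger opening in mm, from 0 to 85.4. In form: [{"x": .., "y": .., "z": .., "ax": .., "ay": .., "az": .., "hand": ..}, ...]. A call has 1 to 8 rows; each row is the pose to reach, as a shift and turn from the pose commanded when the call began, along the tool's axes at that moment; what a row does not reach only later rows make up. A row lasts 1/10 s, in which the tool goes at most 50 mm and 8.59 degrees, less where a joint would pass 70% of its speed; a pose out of reach is approached as far as the arm can. A call with a gripper value outside its range is refused whole. The fingers move at their own pace and stop on an object; "grip_force" is the grip in N (left out, the last holds). Time passes only in rows, so rows that repeat a pose let the fingers close. It gives the time, the measured TCP pose, the force, the opening and the grip force at its end, in the units of the state.
- monitor.sense(): the state, without advancing time (a new reading comes with each control period).
- imaging.grab_frame(name): name is "scene" or "side" or "wrist"; returns the picture (480x640x3 uint8, red, green, blue); there is no depth.
- imaging.camera_info(name): a dict with "mtx" (3x3 intrinsics, pixels), "R" (3x3) and "t" (3): a world point X has camera coordinates R X + t. Camera axes: x right, y down, z forward; pixel columns grow to the right and rows downward; lengths in mm; the calibration is good to about 2 mm. A picture is of the moment at which its call begins: read the wrist's pose just before it. camera_info takes no time and is no camera call; for the wrist camera it gives the pose at the moment of the call.
- r.sign_off(): hands the job in; it is judged then, once.
The state is a dict: "clock": time; "qpos": joint angles; "qvel": joint speeds; "joint_efforts": joint torques, N m; "eef_pos": TCP position; "tcp_rot": TCP orientation; "contact_force": force on the tool from outside, world axes, zero at the start; "wrist_torque": the same for the moment, N m; "opening": opening from 0.0 (shut) to 1.0 (fully open); "grasp_force": force on a finger pad.
Only numpy, scipy, OpenCV 4.12 (cv2) and the standard library are available. Lean on these libraries where they do the work, as an engineer would, in place of code of your own. Each camera call takes 0.05 s, during which the arm holds its last target. There are 200 camera calls.

TASK

Two can chutes stand on the pastry kitchen's bench, each with one can held back by a gate on a rocking lever. On the chute with the longer can, press down the square plate at the near end of the lever with your fingertips, keep it down until the can has rolled out into the catch tray, then let the lever come back up so that the gate is shut again. Do not touch the cans or gates themselves, leave the other chute shut with its can in place, and leave everything else standing on the bench as it is.

Things in the scene. Friction and masses are not known exactly. Their poses are not given: they have to be found in the camera images.
- rack_a: Fixed open steel can chute. Origin on the bench under its middle; z up, x the way cans roll. Inside 115 mm wide. Along x: back wall -87 mm, floor sloping down 8 deg to +45, 25 mm step, catch tray to +150 (end wall 58 high). Side walls 88 high (tray 54). Rocking lever beside it at y -84, pivot at x -90, z 105. Holds the longer can; left or right.
- rack_b: Fixed open steel can chute. Origin on the bench under its middle; z up, x the way cans roll. Inside 115 mm wide. Along x: back wall -87 mm, floor sloping down 8 deg to +45, 25 mm step, catch tray to +150 (end wall 58 high). Side walls 88 high (tray 54). Rocking lever beside it at y -84, pivot at x -90, z 105. Holds the shorter can.
- pad_a (a point): Centre of the top face of the finger plate of the longer can's chute: steel square 50 x 50 x 6 mm on the lever's near end (away from the tray), nothing beneath. At rest at (-190, -84, 108) mm in the chute's frame. Moves with the lever: at the stop about 41 mm lower and 10 mm further to +x.
- pad_b (a point): Centre of the top face of the finger plate of the shorter can's chute: steel square 50 x 50 x 6 mm on the lever's near end (away from the tray), nothing beneath. At rest at (-190, -84, 108) mm in the chute's frame. Moves with the lever: at the stop about 41 mm lower and 10 mm further to +x.
- lever_a (a joint): Rocking lever of the longer can's chute, rad: 0 = plate up, gate shut; grows as the plate is pressed down; stop at 0.42. Plate centre 100 mm from the pivot (30 mm down = 0.30). The can passes under the gate from about 0.27: press to 0.36-0.42. A spring brings it back: about 3 N on the plate to start, 7 N near the stop.
- lever_b (a joint): Rocking lever of the shorter can's chute, rad: 0 = plate up, gate shut; grows as the plate is pressed down; stop at 0.42. Plate centre 100 mm from the pivot (30 mm down = 0.30). The can passes under the gate from about 0.27: press to 0.36-0.42. A spring brings it back: about 3 N on the plate to start, 7 N near the stop.
- gate_a (a point): Gate of the longer can's chute: steel crossbar with a hanging plate 106 wide x 37 mm high, carried by the lever's far end, 120 mm beyond the pivot, across the chute in front of the can. This point: middle of its lower edge, at (30, 0, 68) mm in the chute's frame when shut.
- gate_b (a point): Gate of the shorter can's chute: steel crossbar with a hanging plate 106 wide x 37 mm high, carried by the lever's far end, 120 mm beyond the pivot, across the chute in front of the can. This point: middle of its lower edge, at (30, 0, 68) mm in the chute's frame when shut.
- long_can: Food can lying across its chute behind its gate: steel, plain paper label, diameter 54 mm, length 105 mm, about 300 g. Origin at its centre, y along its axis. Centre 78 mm above the bench at the start; in the tray 42 to 48 mm, coming to rest against the end wall (x about 122 mm in the chute's frame).
- short_can: Food can lying across the other chute behind its gate: steel, plain paper label, diameter 54 mm, length 62 mm, about 180 g. Origin at its centre, y along its axis. Centre 78 mm above the bench at the start; in the tray 42 to 48 mm, coming to rest against the end wall (x about 122 mm in the chute's frame).
- jar: Bystander: closed glass jar, 52 mm across, 85 mm high, between the chutes. Origin at its underside.
- cup: Bystander: small white cup, 68 mm across, 50 mm high, between the chutes. Origin at its underside.
- bowl: Bystander: steel mixing bowl, 170 mm across, 65 mm high, left of the chutes. Origin at its underside.
- bottle: Bystander: bottle, 60 mm across, 170 mm high, right of the chutes. Origin at its underside.
- spatula: Bystander: spatula lying on the bench at the left. Origin at its underside.
- cutter: Bystander: steel ring cutter, 80 mm across, 35 mm high, at the right. Origin at its underside.
- beaker: Bystander: steel mug, 72 mm across, 90 mm high, at the right. Origin at its underside.
There are look-alikes about, which are no part of the job. Leave any green or purple look-alike of the long_can alone.

How it is judged (in metres and radians):
On the way, in this order (a step that is already met when the one before it is completed fails the run):
1. the longer can's lever plate is being pressed by the fingers (value of joint lever_a above 0.12 rad and contact force between the fingers and lever_a_c1 above 0.5 N), for 0.05 s.
2. the longer can has rolled into its catch tray (x of long_can in the frame of rack_a between 0.07 and 0.14 m and y of long_can in the frame of rack_a between -0.02 and 0.02 m and height (world z) of long_can below 0.06 m), for 0.1 s.
At the end, for the whole second after the job is handed in: The longer can lies still (under 50 mm/s) in its own chute's catch tray (centre 70 to 140 mm along the chute's x, within 20 mm of its middle, under 60 mm above the bench), both levers are back up (below 0.04 rad, gates shut), and the shorter can is within 20 mm of its start (all of step 2 and linear speed of long_can below 0.05 m/s and value of joint each of lever_a, lever_b below 0.04 rad and distance of short_can from where it was at the start of the episode below 0.02 m); the robot touches nothing.
It fails at once if a can is touched by the fingers or arm (contact force between any of the fingers, the arm and long_can above 0.3 N or contact force between any of the fingers, the arm and short_can above 0.3 N).
It fails at once if a gate is touched by the fingers or arm (contact force between any of the fingers, the arm and lever_a_c4 above 0.3 N or contact force between any of the fingers, the arm and lever_a_c5 above 0.3 N or contact force between any of the fingers, the arm and lever_b_c4 above 0.3 N or contact force between any of the fingers, the arm and lever_b_c5 above 0.3 N).
It fails at once if a can is lifted (centre above 110 mm) (height (world z) of any of long_can, short_can above 0.11 m).
It fails at once if the other chute is disturbed: its lever past 0.1 rad or the shorter can moved by more than 20 mm (value of joint lever_b above 0.1 rad or distance of short_can from where it was at the start of the episode above 0.02 m).
It fails at once if a bystander is moved or lifted by more than 30 mm (distance of any of jar, cup, bowl, bottle, spatula, cutter, beaker from where it was at the start of the episode above 0.03 m).
It also fails if it takes over 32 s, if anything falls off the work surface, if the arm or the gripper's body presses on something with over 40 N, if the wrist force passes 120 N, or if a joint passes its speed limit or range.

## Working session

There is one attempt and no reset: what is moved stays moved. The work goes in short steps, Python scripts to look and compute and a tool call to move; the robot and the scene stay as the last step left them, time stands still between calls to the robot, and variables do not carry over. Pictures are saved under pics/ and viewed, at most 10 in all, crops included, and the job is handed in when it is done.

Besides the shell and the picture viewer there is one more tool, called after "Request:" as name([rows], argument=value, ...), one row to a line, values as JSON. drive_tool: Moves the arm, as the interface text tells. Its arguments: {"type":"object","properties":{"plan":{"type":"array","items":{"type":"object","properties":{"x":{"type":"number"},"y":{"type":"number"},"z":{"type":"number"},"ax":{"type":"number"},"ay":{"type":"number"},"az":{"type":"number"},"hand":{"type":"number"}}}},"grip_force":{"type":"number"}},"required":["plan"]}

```bash
mkdir -p pics; ls
python3 - <<'E'
from rig import monitor, imaging, r
import cv2
for n in ["scene","side"]:
    cv2.imwrite(f"pics/{n}0.png",imaging.grab_frame(n)[:,:,::-1])
    c=imaging.camera_info(n);print(n,c)
s=monitor.sense();print(s)
E
```

```text
pics
scene {'mtx': array([[476.22918586,   0.        , 322.63577936],
       [  0.        , 476.22918586, 234.39981356],
       [  0.        ,   0.        ,   1.        ]]), 'R': array([[-0.45906886,  0.88823013, -0.01740727],
       [ 0.58685962,  0.28848317, -0.75655353],
       [-0.66697193, -0.35752579, -0.65370004]]), 't': array([ 266.11099958, -243.40749001, 1741.77055971])}
side {'mtx': array([[534.41128835,   0.        , 322.07162935],
       [  0.        , 534.41128835, 245.76929998],
       [  0.        ,   0.        ,   1.        ]]), 'R': array([[ 8.11889122e-01, -5.83811472e-01,  4.67544392e-04],
       [-4.43303699e-01, -6.17009897e-01, -6.50215824e-01],
       [ 3.79891936e-01,  5.27695890e-01, -7.59749409e-01]]), 't': array([-442.92828067,  293.62749436, 1365.66064027])}
{'clock': 0.1, 'qpos': array([ 1.28560273e+00,  3.53590053e-01,  1.63401238e+00, -3.62050491e-06,
        1.15521134e+00, -2.42123382e-03]), 'qvel': array([-0.00046062, -0.00052648, -0.00208409,  0.00187387,  0.00078238,
       -0.00142961]), 'joint_efforts': array([-6.27218415e-04, -6.06358624e+01, -3.42819750e+01, -1.74039513e-05,
        3.88097571e-03,  1.14152246e-05]), 'eef_pos': array([174.28709262, 599.78699479, 230.65006192]), 'tcp_rot': array([-3.14037153e+00,  3.53920656e-07,  2.85882175e+00]), 'contact_force': array([ 0.47641194, -0.26429413, -0.50994725]), 'wrist_torque': array([ 0.02686869,  0.01616183, -0.05691403]), 'grasp_force': 0.0, 'opening': 1.000967487749754}
```

View pics/scene0.png

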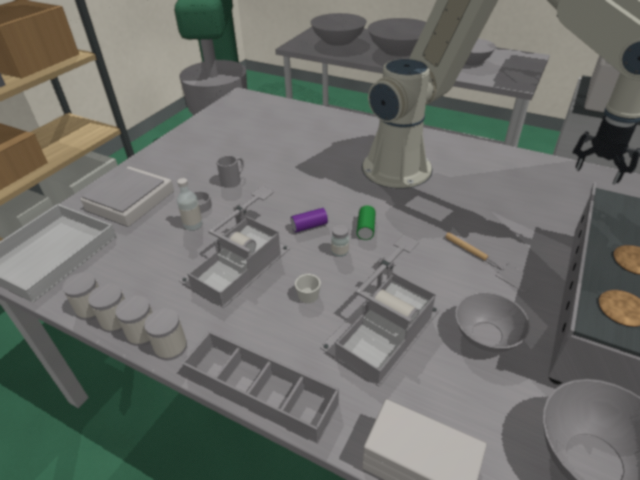

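View pics/side0.png

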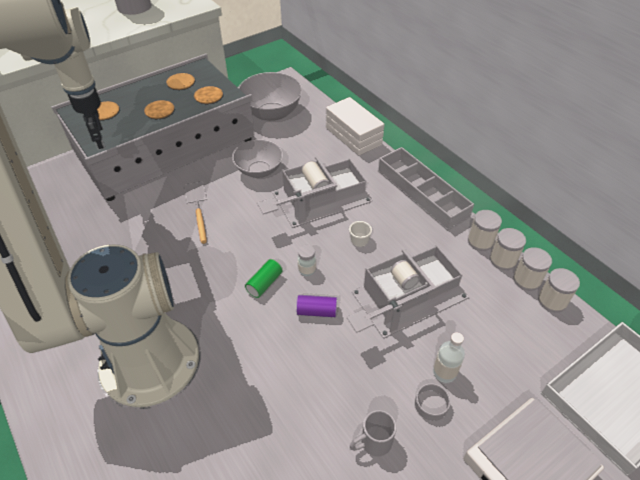

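The two chutes are at side (322,190) and (410,285), or scene (385,320) and (238,258). The loose cans, green at side (264,277) and purple at (317,306), are decoys. The longer can looks to be in the left chute, so I'll check that in a close crop.

Run:
```python
import cv2,numpy as np
s=cv2.imread("pics/side0.png");c=cv2.imread("pics/scene0.png")
f=lambda im,x,y,w,h:cv2.resize(im[y:y+h,x:x+w],(400,300),interpolation=cv2.INTER_CUBIC)
a=np.hstack([f(s,250,145,133,100),f(s,340,240,133,100)])
b=np.hstack([f(c,315,230,133,100),f(c,170,185,133,100)])
cv2.imwrite("pics/crop1.png",np.vstack([a,b]))
```

```text
(no output)
```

View pics/crop1.png

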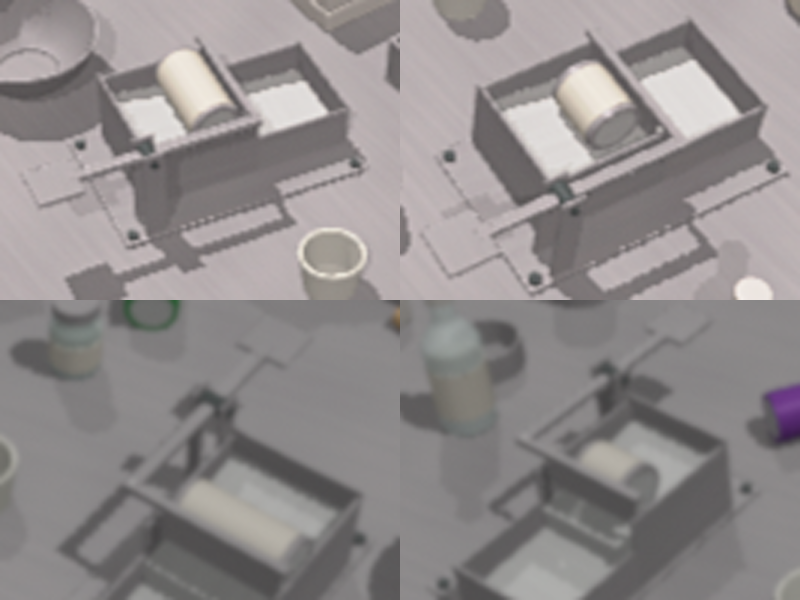

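The upper-left and lower-left crops show a can that fills the chute's width, so the left chute is rack_a. The right chute's can is clearly shorter. The pad is at about side (268,205) and scene (406,245).

```bash
cat > h.py <<'E'
from rig import monitor, imaging, r
import numpy as np, cv2
from scipy.optimize import least_squares
def proj(c,X):
    p=c["mtx"]@(c["R"]@X+c["t"]);return p[:2]/p[2]
def Rz(a):return np.array([[np.cos(a),-np.sin(a),0],[np.sin(a),np.cos(a),0],[0,0,1]])
E
python3 - <<'E'
from h import *
S=imaging.camera_info("side");C=imaging.camera_info("scene");k=133/400
sd=lambda x,y:(250+x*k,145+y*k/1);sc=lambda x,y:(315+x*k,230+(y-300)*k)
a,b=sd(55,182),sc(275,345)
tri=least_squares(lambda X:np.r_[proj(S,X)-a,proj(C,X)-b],[400,100,100]);print("pad tri",tri.x,tri.fun)
obs=[(S,a,(-190,-84,108)),(C,b,(-190,-84,108)),(S,sd(300,46),(151,58,54)),(S,sd(348,108),(151,-58,54)),
(S,sd(103,78),(-88,58,88)),(C,sc(358,495),(-88+133,58,88))][:5]
f=lambda p:np.concatenate([proj(c,Rz(p[2])@np.array(X)+[p[0],p[1],0])-u for c,u,X in obs])
s=least_squares(f,[600,200,0.3]);print(s.x,s.fun.round(1))
p=s.x;print("pad",Rz(p[2])@[-190,-84,108]+[p[0],p[1],0])
print(np.linalg.inv(S["R"])@-S["t"])
E
```

```text
pad tri [495.04371624 207.50838626 102.86374275] [-0.87004412 -0.45533436 -0.79954301  0.36838121]
[ 6.98802915e+02  2.47393350e+02 -2.16559385e-01] [-0.7 -1.4 -1.1 -1.2  0.8 -0.8  0.2  0.2 -0.9 -0.3]
pad [495.19170236 206.18080204 108.        ]
[ -29.02865766 -798.06904859 1228.68819574]
```

Triangulation and the pose fit agree: the pad is at about (495, 207, 108) and the rack's yaw is -0.217. Next I'll shut the fingers and travel high.

Request:
drive_tool([
  {"x": -0.4,"y": -0.28,"hand": 0},
  {"x": -1.0,"y": -0.7,"hand": 0},
  {"x": -1.6,"y": -1.1,"hand": 0},
  {"x": -2.2,"y": -1.5,"hand": 0},
  {"x": -2.8,"y": -1.9,"hand": 0},
  {"x": -3.4,"y": -2.3,"hand": 0},
  {"x": -3.9,"y": -2.65,"hand": 0},
  {"x": -4.2,"y": -2.88,"hand": 0},
])

```text
invalid input
```

Request:
drive_tool([
  {"x": -0.4,"y": -0.28,"hand": 0},
  {"x": -1.0,"y": -0.7,"hand": 0},
  {"x": -1.6,"y": -1.1,"hand": 0},
  {"x": -2.2,"y": -1.5,"hand": 0},
  {"x": -2.8,"y": -1.9,"hand": 0},
  {"x": -3.4,"y": -2.3,"hand": 0},
  {"x": -3.9,"y": -2.65,"hand": 0},
  {"x": -4.16,"y": -2.87,"hand": 0},
])

```text
invalid input
```

Run:
```python
from h import *
s=monitor.sense();print({k:np.round(s[k],3) for k in ("clock","eef_pos","tcp_rot","contact_force","opening")})
c=imaging.camera_info("wrist");im=imaging.grab_frame("wrist")[:,:,::-1].copy()
P=Rz(-.2166)
for X in [(-190,-84,108),(-215,-109,108),(-165,-109,108),(-165,-59,108),(-215,-59,108)]:
    u=proj(c,P@np.array(X)+[698.8,247.4,0]);print(u.round(1));cv2.circle(im,tuple(int(v) for v in u),3,(0,0,255),1)
cv2.imwrite("pics/w1.png",im)
```

```text
{'clock': np.float64(0.1), 'eef_pos': array([174.287, 599.787, 230.65 ]), 'tcp_rot': array([-3.14 ,  0.   ,  2.859]), 'contact_force': array([ 0.476, -0.264, -0.51 ]), 'opening': np.float64(1.001)}
[ 36.8 620.5]
[  5.3 605.2]
[ 20.1 637.1]
[ 67.2 635.2]
[ 54.3 603.2]
```

View pics/w1.png

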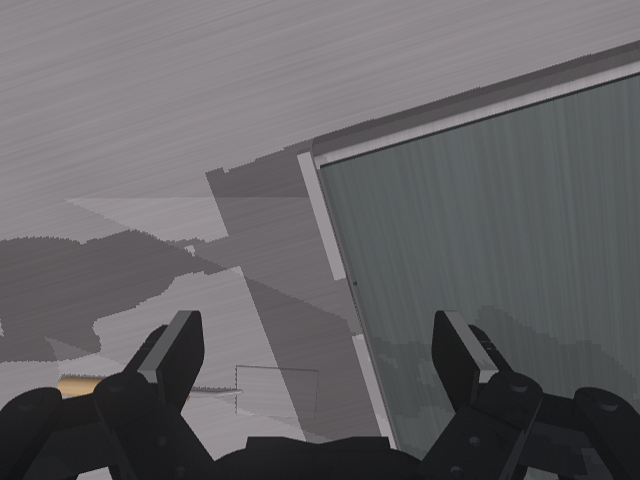

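Both move calls were refused, so the arm is still at the start. The wrist view shows the griddle edge at (320,160) and the spatula at (80,385). I'll resend with all the keys filled in.

Request:
drive_tool([
  {"x": -0.4,"y": -0.28,"z": 0,"ax": 0,"ay": 0,"az": 0,"hand": 0},
  {"x": -1.0,"y": -0.7,"z": 0,"ax": 0,"ay": 0,"az": 0,"hand": 0},
  {"x": -1.6,"y": -1.1,"z": 0,"ax": 0,"ay": 0,"az": 0,"hand": 0},
  {"x": -2.2,"y": -1.5,"z": 0,"ax": 0,"ay": 0,"az": 0,"hand": 0},
  {"x": -2.8,"y": -1.9,"z": 0,"ax": 0,"ay": 0,"az": 0,"hand": 0},
  {"x": -3.4,"y": -2.3,"z": 0,"ax": 0,"ay": 0,"az": 0,"hand": 0},
  {"x": -3.9,"y": -2.65,"z": 0,"ax": 0,"ay": 0,"az": 0,"hand": 0},
  {"x": -4.2,"y": -2.88,"z": 0,"ax": 0,"ay": 0,"az": 0,"hand": 0},
])

```text
clock: 0.95
eef_pos: [336.9, 401.5, 231.1]
tcp_rot: [-3.141, 0.0, 2.858]
contact_force: [0.6, 1.2, 0.5]
opening: -0.0
grasp_force: 0.0
```

Request:
drive_tool([
  {"x": -0.4,"y": -0.28,"z": 0,"ax": 0,"ay": 0,"az": 0,"hand": 0},
  {"x": -1.0,"y": -0.7,"z": 0,"ax": 0,"ay": 0,"az": 0,"hand": 0},
  {"x": -1.6,"y": -1.1,"z": 0,"ax": 0,"ay": 0,"az": 0,"hand": 0},
  {"x": -2.2,"y": -1.5,"z": 0,"ax": 0,"ay": 0,"az": 0,"hand": 0},
  {"x": -2.8,"y": -1.9,"z": 0,"ax": 0,"ay": 0,"az": 0,"hand": 0},
  {"x": -3.4,"y": -2.3,"z": 0,"ax": 0,"ay": 0,"az": 0,"hand": 0},
  {"x": -3.9,"y": -2.65,"z": 0,"ax": 0,"ay": 0,"az": 0,"hand": 0},
  {"x": -4.16,"y": -2.87,"z": 0,"ax": 0,"ay": 0,"az": 0,"hand": 0},
])

```text
clock: 1.75
eef_pos: [496.8, 205.6, 231.1]
tcp_rot: [-3.141, 0.0, 2.857]
contact_force: [0.3, -0.0, -0.5]
opening: 0.003
grasp_force: 0.0
```

Run:
```python
from h import *
s=monitor.sense();print({k:np.round(s[k],3) for k in ("clock","eef_pos","tcp_rot","contact_force","opening")})
c=imaging.camera_info("wrist");im=imaging.grab_frame("wrist")[:,:,::-1].copy()
P=Rz(-.2166)
for X in [(-190,-84,108),(-215,-109,108),(-165,-109,108),(-165,-59,108),(-215,-59,108)]:
    u=proj(c,P@np.array(X)+[698.8,247.4,0]);print(u.round(1));cv2.circle(im,tuple(int(v) for v in u),3,(0,0,255),1)
cv2.imwrite("pics/w2.png",im)
```

```text
{'clock': np.float64(1.75), 'eef_pos': array([496.833, 205.599, 231.145]), 'tcp_rot': array([-3.141,  0.   ,  2.857]), 'contact_force': array([ 0.298, -0.029, -0.55 ]), 'opening': np.float64(0.003)}
[319.4 226.4]
[280.2 193.5]
[287. 262.]
[356.7 257.6]
[353.9 188.5]
```

View pics/w2.png

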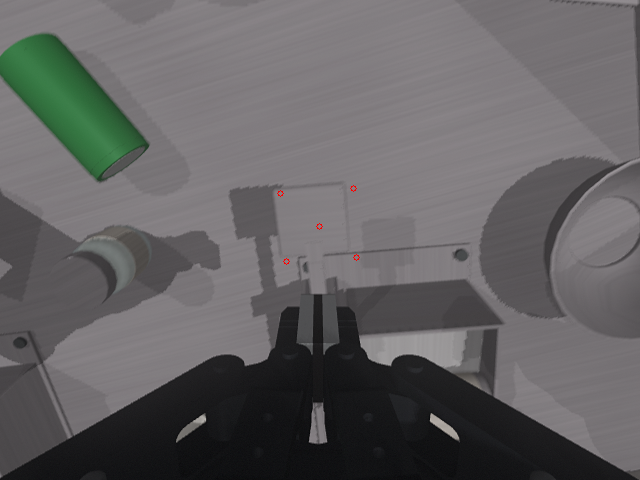

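The plate shows at (313,219), about 7 px up and left of my prediction, so the pad is near (489,202). I'll correct for that and go down to just above the plate.

Request:
drive_tool([
  {"x": 0.07,"y": -0.11,"z": 0.4,"ax": 0,"ay": 0,"az": 0,"hand": 0},
  {"x": 0.07,"y": -0.11,"z": 0.9,"ax": 0,"ay": 0,"az": 0,"hand": 0},
  {"x": 0.07,"y": -0.11,"z": 1.4,"ax": 0,"ay": 0,"az": 0,"hand": 0},
  {"x": 0.07,"y": -0.11,"z": 1.8,"ax": 0,"ay": 0,"az": 0,"hand": 0},
  {"x": 0.07,"y": -0.11,"z": 2.1,"ax": 0,"ay": 0,"az": 0,"hand": 0},
  {"x": 0.07,"y": -0.11,"z": 2.25,"ax": 0,"ay": 0,"az": 0,"hand": 0},
  {"x": 0.07,"y": -0.11,"z": 2.25,"ax": 0,"ay": 0,"az": 0,"hand": 0},
])

```text
clock: 2.5
eef_pos: [489.9, 203.1, 117.9]
tcp_rot: [-3.14, -0.002, 2.859]
contact_force: [-0.4, 0.0, -0.2]
opening: -0.001
grasp_force: 0.0
```

Run:
```python
from h import *
S=imaging.grab_frame("side")[150:250,230:363,::-1];W=imaging.grab_frame("wrist")[120:360,160:480,::-1]
cv2.imwrite("pics/w3.png",np.hstack([cv2.resize(S,(400,300),interpolation=2),cv2.resize(W,(400,300))]))
```

```text
(no output)
```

View pics/w3.png

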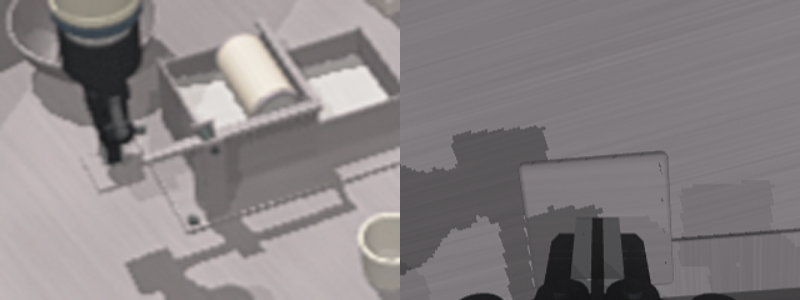

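The tips are over the plate, near its middle, so I'll press.

Request:
drive_tool([
  {"x": 0,"y": 0,"z": 0.2,"ax": 0,"ay": 0,"az": 0,"hand": 0},
  {"x": 0,"y": 0,"z": 0.35,"ax": 0,"ay": 0,"az": 0,"hand": 0},
  {"x": -0.02,"y": 0,"z": 0.5,"ax": 0,"ay": 0,"az": 0,"hand": 0},
  {"x": -0.04,"y": 0,"z": 0.6,"ax": 0,"ay": 0,"az": 0,"hand": 0},
  {"x": -0.06,"y": 0,"z": 0.7,"ax": 0,"ay": 0,"az": 0,"hand": 0},
  {"x": -0.08,"y": 0,"z": 0.8,"ax": 0,"ay": 0,"az": 0,"hand": 0},
  {"x": -0.1,"y": 0,"z": 0.86,"ax": 0,"ay": 0,"az": 0,"hand": 0},
  {"x": -0.1,"y": 0,"z": 0.86,"ax": 0,"ay": 0,"az": 0,"hand": 0},
])

```text
clock: 3.4
eef_pos: [496.2, 202.3, 75.6]
tcp_rot: [3.14, 0.001, 2.859]
contact_force: [0.1, 2.9, 5.8]
opening: 0.003
grasp_force: 3.0
```

Request:
drive_tool([
  {"x": 0,"y": 0,"z": 0,"ax": 0,"ay": 0,"az": 0,"hand": 0},
  {"x": 0,"y": 0,"z": 0,"ax": 0,"ay": 0,"az": 0,"hand": 0},
  {"x": 0,"y": 0,"z": 0,"ax": 0,"ay": 0,"az": 0,"hand": 0},
  {"x": 0,"y": 0,"z": 0,"ax": 0,"ay": 0,"az": 0,"hand": 0},
  {"x": 0,"y": 0,"z": 0,"ax": 0,"ay": 0,"az": 0,"hand": 0},
  {"x": 0,"y": 0,"z": 0,"ax": 0,"ay": 0,"az": 0,"hand": 0},
  {"x": 0,"y": 0,"z": 0,"ax": 0,"ay": 0,"az": 0,"hand": 0},
  {"x": 0,"y": 0,"z": 0,"ax": 0,"ay": 0,"az": 0,"hand": 0},
])

```text
clock: 4.2
eef_pos: [496.1, 202.3, 75.9]
tcp_rot: [3.14, 0.001, 2.859]
contact_force: [0.8, 4.2, 5.8]
opening: 0.001
grasp_force: 3.0
```

Run:
```python
from h import *
S=imaging.grab_frame("side")[150:250,230:363,::-1];W=imaging.grab_frame("scene")[230:380,315:515,::-1]
cv2.imwrite("pics/w4.png",np.hstack([cv2.resize(S,(400,300),interpolation=2),cv2.resize(W,(400,300))]))
```

```text
(no output)
```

View pics/w4.png

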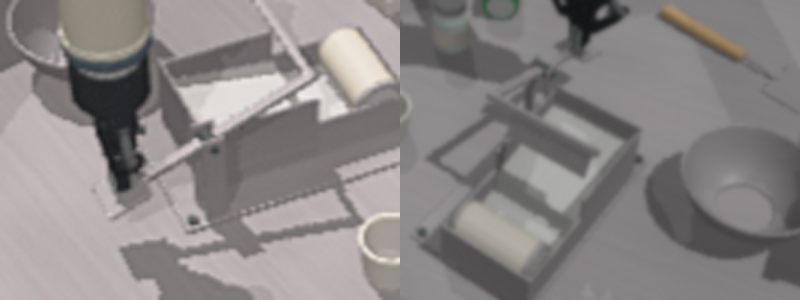

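The can is in the tray against the end wall. I'll let the lever up gently, then lift clear.

Request:
drive_tool([
  {"x": 0.02,"y": 0,"z": -0.12,"ax": 0,"ay": 0,"az": 0,"hand": 0},
  {"x": 0.04,"y": 0,"z": -0.25,"ax": 0,"ay": 0,"az": 0,"hand": 0},
  {"x": 0.06,"y": 0,"z": -0.38,"ax": 0,"ay": 0,"az": 0,"hand": 0},
  {"x": 0.08,"y": 0,"z": -0.5,"ax": 0,"ay": 0,"az": 0,"hand": 0},
  {"x": 0.1,"y": 0,"z": -0.65,"ax": 0,"ay": 0,"az": 0,"hand": 0},
  {"x": 0.1,"y": 0,"z": -0.9,"ax": 0,"ay": 0,"az": 0,"hand": 0},
  {"x": 0.1,"y": 0,"z": -1.4,"ax": 0,"ay": 0,"az": 0,"hand": 0},
  {"x": 0.1,"y": 0,"z": -2.0,"ax": 0,"ay": 0,"az": 0,"hand": 0},
])

```text
clock: 5.1
eef_pos: [489.4, 202.3, 176.0]
tcp_rot: [-3.139, -0.002, 2.859]
contact_force: [-0.2, 0.2, 0.4]
opening: 0.002
grasp_force: 0.0
```

Request:
drive_tool([
  {"x": 0,"y": 0,"z": -0.5,"ax": 0,"ay": 0,"az": 0,"hand": 0},
  {"x": 0,"y": 0,"z": -0.8,"ax": 0,"ay": 0,"az": 0,"hand": 0},
  {"x": 0,"y": 0,"z": -0.8,"ax": 0,"ay": 0,"az": 0,"hand": 0},
  {"x": 0,"y": 0,"z": -0.8,"ax": 0,"ay": 0,"az": 0,"hand": 0},
  {"x": 0,"y": 0,"z": -0.8,"ax": 0,"ay": 0,"az": 0,"hand": 0},
  {"x": 0,"y": 0,"z": -0.8,"ax": 0,"ay": 0,"az": 0,"hand": 0},
])

```text
clock: 5.7
eef_pos: [490.0, 202.8, 214.6]
tcp_rot: [-3.14, -0.002, 2.859]
contact_force: [0.4, -0.3, -0.3]
opening: 0.003
grasp_force: 0.0
```

Run:
```python
from h import *
S=imaging.grab_frame("side")[130:330,230:497,::-1];W=imaging.grab_frame("scene")[230:380,315:515,::-1]
cv2.imwrite("pics/w5.png",np.hstack([cv2.resize(S,(400,300),interpolation=2),cv2.resize(W,(400,300))]))
```

```text
(no output)
```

View pics/w5.png

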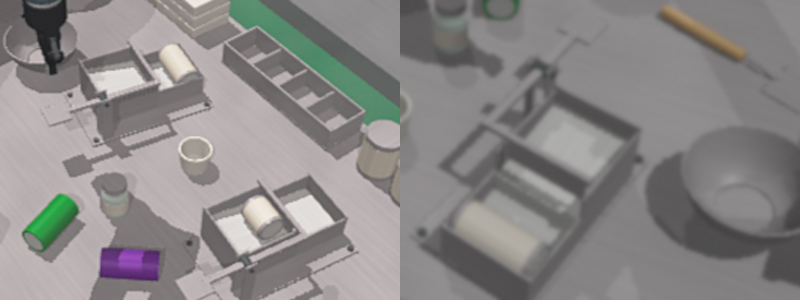

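The gate is shut again, the long can lies in its tray, the other chute is unchanged and the arm is clear.

```bash
python3 -c "
from rig import r
print(r.sign_off())"
```

```text
the job is handed in; nothing more can be done
None
```

The job is handed in: the longer can (left chute) rolled into its catch tray, its gate is shut again, and the last pictures show the other chute and its can undisturbed, though the sign-off returned no verdict.

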